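Hang the deep strainer up to drip

ROBOT

A 6-joint arm with a two-finger parallel gripper is mounted at the origin on a cart in front of the work surface, level with it; the furniture and walls round the work are solid. World frame = base frame: x ahead of the robot, y to its left, z up, the work surface at z = 0. Lengths are in mm, angles in rad, forces in N, time in s.
With the tool pointing down it reaches from about 400 to 925 mm from the base axis. Payload 12.5 kg.
Tool frame: the origin (TCP) lies at the very end of the fingers, on their centre line; the grasp point (between the pads) lies 19 mm behind it; z points along the fingers, y is the line along which they close (so a half turn about z gives the same grasp; the last joint's range is limited). The gripper opens to 95 mm and grips with 3 to 60 N. Pads are 20 mm wide; open, the fingers measure 119 mm over their backs; the gripper's body (75 mm by 180 mm) begins 59 mm behind the grasp point.
Start: joints at [-1.242, 0.491, 1.559, -0, 1.092, -0.106], TCP at [263.293, -566.856, 191.461] pointing down, gripper open.
Joint ranges: [-3.1, 3.1], [-0.84, 2.19], [0.05, 2.79], [-1.13, 4.28], [0.06, 2.93], [-2.69, 2.69]. Speed limits (rad/s): [2.22, 2.22, 2.79, 3.14, 3.14, 3.14].

INTERFACE

Orientations are given as [roll, pitch, yaw] about the fixed x, y, z axes, in that order (R = Rz(yaw) Ry(pitch) Rx(roll)).
In Python, from cell import state, imaging, env, spot_in, mark_of gives the robot as it stands. The module is installed in compiled form; this text tells all that it offers.
- The arm moves only by the tool step_arm, never from a script. Its argument "increments" is a list of rows, each an object with "slide": the shift along the tool's x, y, z in m, a list of three; "roll": the turn about the tool's z in rad. A call has 1 to 5 rows; each row is the pose to reach, as a shift and turn from the pose commanded when the call began, along the tool's axes at that moment; what a row does not reach only later rows make up. A row lasts 1/8 s, in which the tool goes at most 62.5 mm and 10.7 degrees, less where a joint would pass 70% of its speed; a pose out of reach is approached as far as the arm can. A call with a gripper value outside its range is refused whole. "fingers" is the opening, from 0 (shut) to 1 (fully open), set as the call begins (left out, the last holds). The fingers move at their own pace and stop on an object; the grip force is fixed at half the most. Time passes only in rows, so rows that repeat a pose let the fingers close. It gives the time, the measured TCP pose, the force, the opening and the grip force at its end, in the units of the state.
- state(): the state, without advancing time (a new reading comes with each control period).
- imaging.read_camera(name): name is "side" or "top" or "wrist"; returns a dict with "color" (480x640x3 uint8, red, green, blue), "z_map" (480x640 float32, mm along the optical axis (not along the pixel's ray), 0 where there is no reading), "intrinsics" (3x3 intrinsics, pixels), "camera_from_world" (4x4, takes a point from world to camera coordinates). Camera axes: x right, y up, looking along -z (the intrinsics and any distortion apply to the point x, -y, -z); pixel columns grow to the right and rows downward; lengths in mm; the calibration is good to about 2 mm. The wrist camera is an equidistant fisheye: a pixel r from the principal point sees the ray r / f radians off the axis. A picture is of the moment at which its call begins.
- env.job_done(): hands the job in; it is judged then, once.
Trained networks look in the newest picture that a camera, given by its name, has taken for a name from the list of things; names that differ only in an ending like _2 or _b are one class to them, and where a whole thing is asked for, a point or a joint stands for the part that bears it (a point fixed in the world has none). Each returns a list of dicts, best first, with "confidence" (0 to 1); they miss things now and then, are a little off and sometimes report something else, mostly with a low value. They report only what shows in the picture. A call takes as long as a camera call. They do not tell look-alikes from the thing itself.
- spot_in(camera, target): "bbox" ([left, top, right, bottom] in pixels, round what is visible of it).
- mark_of(camera, target): "uv" ([column, row] in pixels: a listed point, or the origin of a listed thing).
The state is a dict: "t": time; "joints": joint angles; "qvel": joint speeds; "tau": joint torques, N m; "eef_pos": TCP position; "tcp_rot": TCP orientation; "ft_force": force on the tool from outside, world axes, zero at the start; "moment": the same for the moment, N m; "opening": opening from 0.0 (shut) to 1.0 (fully open); "grip_force": force on a finger pad.
Only numpy, scipy, OpenCV 4.12 (cv2) and the standard library are available. Lean on these libraries where they do the work, as an engineer would, in place of code of your own. Each camera call takes 0.05 s, during which the arm holds its last target. There are 200 camera calls.

TASK

Take the deep strainer by the black grip on top of its hoop handle and hang it on the hook stand: bring the hoop in sideways over the upturned tip of the hook, with the hook passing between the hoop and the cup, and let the top of the hoop down into the dip of the hook, so that the strainer hangs there freely, clear of the worktop. Leave the shallow strainer standing where it is.

Things in the scene. Friction and masses are not known exactly. Their poses are not given: they have to be found in the camera images.
- deep_strainer_mid (a point): Deep steel strainer, loose, 0.11-0.23 kg, upright on the worktop: cup 76 mm wide, 70 mm tall, rigid hoop handle on its rim, black grip on the hoop; 189 mm tall in all. Point on its axis, 94.5 mm up. z up; x along the hoop's top bar, y square to the hoop. Grip: block 22 (x) by 16 (y) by 46 mm tall, its centre on the axis 71.5 mm above this point.
- deep_strainer_bar (a point): Underside of the top of the deep strainer's hoop (6 mm wire), on the axis: 138 mm above the strainer's foot, 28 mm below the grip's centre. This spot is to rest in the hook's dip. Same axes as the strainer. The hoop's top is straight for 8 mm either side, then slopes down to legs 74 mm apart; the opening between it and the cup's rim is 68 mm high.
- shallow_strainer_mid (a point): The shallow strainer, loose: same hoop, grip and width, but the cup is only 27 mm tall; 146 mm tall in all. Point on its axis, 73 mm above its foot. To be left alone.
- hook_throat (a point): Dip of the hook on a fixed stand (round base 110 mm wide, post); 10 mm steel bar. Point: mid-dip, on top of the bar, 183 mm up, 64 mm out from the post. y: level, from the post out past the tip; x: across; z up. Dip floor flat 7 mm either way in y, then rises 18 mm to arm and upturned tip, which ends 27 mm out. Nothing over 20 mm above this point. Hung with hoop along x, the cup clears the post.
Mind the look-alikes: they are no part of the job. Leave any purple look-alike of the part that bears deep_strainer_mid alone.

How it is judged:
By the outcome, as a careful person would: the job done as asked, in the order asked, and still so for the second after the job is handed in, with the robot touching nothing.
It also fails if it takes over 48 s, if anything falls off the work surface, if the arm or the gripper's body presses on something with over 40 N, if the wrist force passes 120 N, or if a joint passes its speed limit or range.

## Working session

There is one attempt and no reset: what is moved stays moved. The work goes in short steps, Python scripts to look and compute and a tool call to move; the robot and the scene stay as the last step left them, time stands still between calls to the robot, and variables do not carry over. Pictures are saved under pics/ and viewed, at most 10 in all, crops included, and the job is handed in when it is done.

Besides the shell and the picture viewer there is one more tool, called after ">>>" as name([rows], argument=value, ...), one row to a line, values as JSON. step_arm: Moves the arm, as the interface text tells. Its arguments: {"type":"object","properties":{"increments":{"type":"array"},"fingers":{"type":"number"}},"required":["increments"]}

```bash
mkdir -p pics
cat > h.py <<'E'
import numpy as np, cv2
from cell import state, imaging, env, spot_in, mark_of
def cloud(c):
    K=c["intrinsics"];z=c["z_map"].astype(float);v,u=np.mgrid[:480,:640]
    p=np.stack([(u-K[0,2])/K[0,0]*z,-(v-K[1,2])/K[1,1]*z,-z,np.ones_like(z)],-1)
    return (p@np.linalg.inv(c["camera_from_world"]).T)[...,:3]
def save(c,n): cv2.imwrite(f"pics/{n}.png",c["color"][...,::-1])
E
python3 - <<'E'
from h import *
np.set_printoptions(precision=1,suppress=True)
print(state())
for n in("side","top"):
    c=imaging.read_camera(n);save(c,n);P=cloud(c)
    print(n,np.linalg.inv(c["camera_from_world"])[:3,3])
    for t in("deep_strainer_mid","deep_strainer_bar","shallow_strainer_mid","hook_throat"):
        for m in mark_of(n,t)[:4]:
            u,v=np.round(m["uv"]).astype(int); print(t,m["uv"],round(m["confidence"],2),P[v,u] if 0<=v<480 and 0<=u<640 else "")
        if "bar" not in t and "hook" not in t: print([(b["bbox"],round(b["confidence"],2)) for b in spot_in(n,t)[:4]])
E
```

```text
{'t': 0.0, 'joints': array([-1.2,  0.5,  1.6, -0. ,  1.1, -0.1]), 'qvel': array([-0., -0.,  0., -0., -0., -0.]), 'tau': array([ -0. , -61.3, -25.8,   0.1,   0. ,  -0. ]), 'eef_pos': array([ 263.2, -566.6,  190.9]), 'tcp_rot': array([-3.1, -0. ,  0.4]), 'ft_force': array([0.4, 0.2, 0.6]), 'moment': array([ 0., -0.,  0.]), 'grip_force': 0.0, 'opening': 1.0022226338021252}
side [436.5 738.6 763.8]
deep_strainer_mid [297.9, 289.2] 0.86 [500.8 141.9  57.7]
deep_strainer_mid [311.1, 248.9] 0.85 [482.8  25.8  58.1]
[([292.3, 211.9, 331.9, 287.8], 0.8), ([275.6, 252.4, 318.4, 330.1], 0.61)]
deep_strainer_bar [294.8, 274.7] 0.88 [501.2 184.2 146.3]
deep_strainer_bar [310.3, 230.8] 0.59 [482.4  67.9 150.1]
shallow_strainer_mid [343.9, 354.4] 0.66 [403.4 258.9  15.2]
[([316.4, 323.5, 359.3, 388.0], 0.56)]
hook_throat [305.3, 153.8] 0.58 [ 508.1 -127.1  203.3]
top [395.9  39.2 966.5]
deep_strainer_mid [249.1, 215.3] 0.84 [510.4 190.9   2.9]
deep_strainer_mid [311.7, 223.7] 0.59 [475.5  54.2 184. ]
[([292.9, 202.8, 329.2, 247.6], 0.76), ([232.9, 194.3, 269.2, 238.4], 0.57)]
deep_strainer_bar [245.2, 208.8] 0.85 [498.9 169.3 185.3]
deep_strainer_bar [310.5, 222.7] 0.68 [476.7  57.5 187.9]
shallow_strainer_mid [191.5, 254.3] 0.91 [425.8 307.4   3.8]
[([174.8, 235.4, 218.8, 278.9], 0.66)]
hook_throat [430.4, 209.7] 0.81 [ 503.9 -148.5  182. ]
```

View pics/side.png

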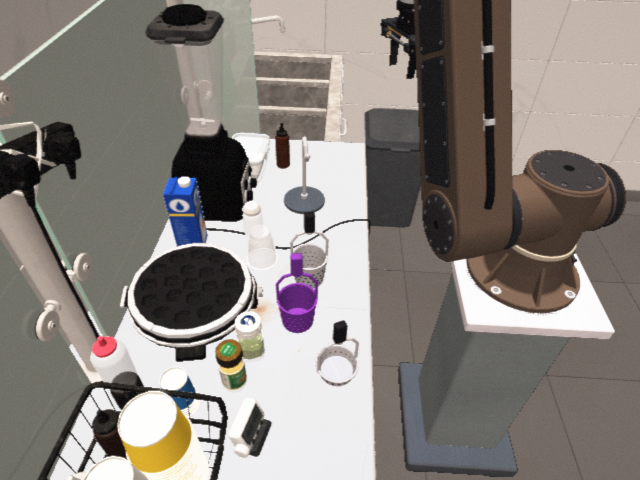

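View pics/top.png

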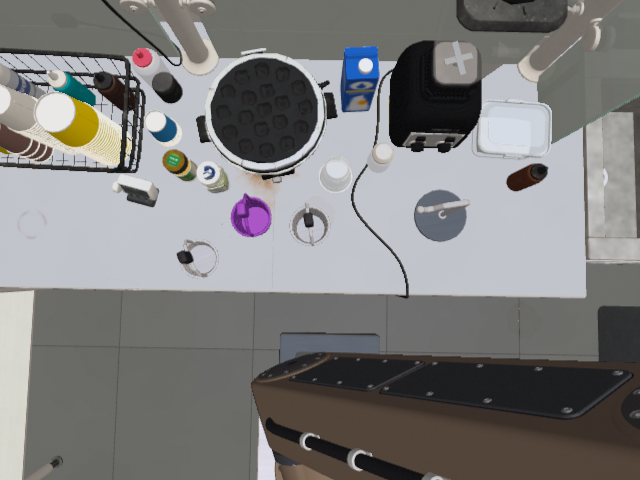

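The steel strainer stands at about px (309,222) in the top view, left of the hook stand (post about (465,203), tip at (418,210), pointing along +y). The purple look-alike is at (250,215) and the shallow strainer at (197,257). Next I measure them in 3D.

Run:
```python
from h import *
np.set_printoptions(precision=1,suppress=True)
def fit(q):
    m=q.mean(0);w,v=np.linalg.eigh(np.cov((q-m)[:,:2].T));return m,(q.min(0),q.max(0)),np.degrees(np.arctan2(v[1,1],v[0,1])),np.sqrt(w)
for n in("top","side"):
    c=imaging.read_camera(n);P=cloud(c);C=c["color"].astype(int)
    ok=c["z_map"]>0
    near=ok&(np.hypot(P[...,0]-479,P[...,1]-56)<50)
    dark=C.sum(-1)<150
    print(n)
    for nm,m in(("grip",near&dark&(P[...,2]>145)&(P[...,2]<195)),("hoop",near&~dark&(P[...,2]>85)&(P[...,2]<150)),("rim",near&(P[...,2]>60)&(P[...,2]<78)),
      ("hook",ok&(np.hypot(P[...,0]-500,P[...,1]+160)<100)&(P[...,2]>165)&(P[...,2]<215))):
        q=P[m]
        if len(q)>4: print(nm,len(q),*fit(q))
        if nm=="hook":
            for y in range(-240,-90,8):
                s=q[abs(q[:,1]-y)<4]
                if len(s): print(y,len(s),s.mean(0),s[:,2].max())
    b=ok&(np.hypot(P[...,0]-500,P[...,1]+200)<80)&(P[...,2]>-5)&(P[...,2]<25)&(P[...,2]>3)
    if b.any():print("base",*fit(P[b]))
    cv2.imwrite(f"pics/{n}_z.png",np.hstack([cv2.resize(c["color"][190:290,270:350,::-1] if n=="top" else c["color"][190:300,270:350,::-1],(400,500)),cv2.resize(c["color"][170:250,400:480,::-1] if n=="top" else c["color"][120:220,265:345,::-1],(400,500))]))
```

```text
top
grip 44 [480.   62.1 182.8] (array([473.5,  54.1, 156.6]), array([494.1,  68. , 190.1])) -154.83491025134617 [4.1 7. ]
hoop 94 [478.4  60.  132. ] (array([445.5,  52.8,  91.4]), array([523.8,  69.3, 150. ])) -170.41297452810335 [ 1.8 26.6]
rim 356 [486.8  61.8  70.1] (array([445.5,  22.8,  60.1]), array([524.5,  99.6,  77.2])) 99.4172950860566 [25.4 26.6]
hook 321 [ 509.9 -167.8  194.7] (array([ 497.6, -215.5,  169. ]), array([ 521.1, -121.1,  204.1])) 99.67269957590824 [ 2.9 26.4]
-216 9 [ 517.5 -213.9  189. ] 192.54091319480483
-208 21 [ 515.5 -207.6  193.6] 202.0553350376157
-200 29 [ 515.5 -199.8  199.8] 202.00507386108768
-192 25 [ 514.3 -192.   199.6] 202.50674372943092
-184 29 [ 513.1 -184.2  199.8] 203.2835941448966
-176 29 [ 511.6 -175.9  199.6] 202.9070394424583
-168 34 [ 509.7 -167.5  198.1] 203.12843134452032
-160 34 [ 508.7 -160.   190.3] 196.24243049670145
-152 31 [ 507.2 -152.4  182.2] 188.06510300194907
-144 23 [ 506.1 -144.4  182.7] 188.88764993876111
-136 16 [ 503.9 -135.7  193.9] 201.58487084556623
-128 32 [ 502.8 -127.6  200.2] 204.13548974744913
-120 9 [ 502.
[... 673 characters left out ...]
8 -206.7  180.5] 202.98506656663722
-200 9 [ 518.4 -199.5  200.6] 204.0612458421641
-192 7 [ 515.6 -191.3  201.5] 204.1898974384867
-184 7 [ 513.7 -184.6  201.9] 202.95088182368931
-176 9 [ 513.3 -175.9  201.4] 204.27767845298752
-168 17 [ 511.4 -166.9  199.1] 203.89615855363536
-160 25 [ 510.  -160.1  192.1] 204.5508692856797
-152 2 [ 511.5 -154.5  185.5] 187.49091257656448
-144 2 [ 511.9 -145.8  181.7] 182.21423245743176
-136 8 [ 506.6 -136.   181. ] 184.1536263488871
-128 19 [ 504.2 -127.2  197.4] 203.81156272229396
-120 9 [ 504.2 -122.3  199.7] 203.65668298263722
base [ 514.  -200.9   12.2] (array([ 421.4, -278.4,    3. ]), array([ 578.8, -124.3,   24.6])) -171.53880207386337 [29.9 33.4]
```

View pics/top_z.png

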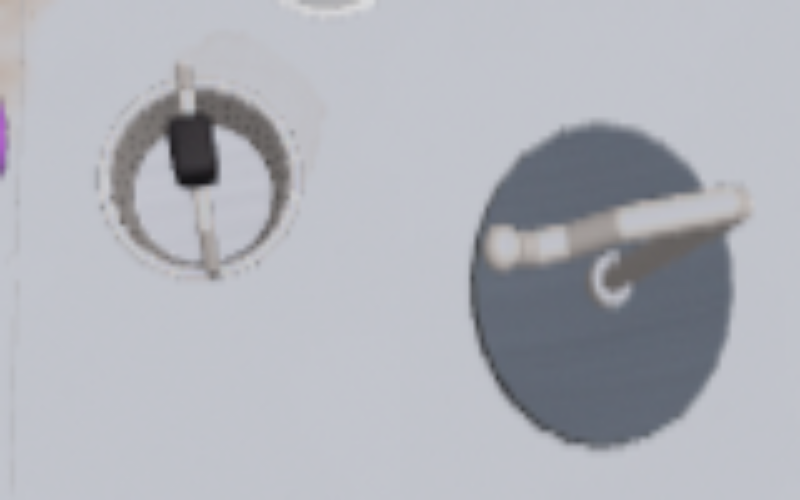

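Run:
```python
from h import *
np.set_printoptions(precision=3,suppress=True)
s=state();print(s["eef_pos"],s["tcp_rot"],s["joints"])
import cell
from scipy.spatial.transform import Rotation as R
M=R.from_euler("xyz",s["tcp_rot"]).as_matrix();print(M)
print("above start->pregrasp",M.T@(np.array([485,61.5,300])-s["eef_pos"]))
for n in("top","side"):
    c=imaging.read_camera(n);P=cloud(c)
    for z in(200,):
        m=(c["z_map"]>0)&(P[...,2]>z)&(P[...,0]>380)&(P[...,0]<720)&(P[...,1]>-620)&(P[...,1]<180)
        q=P[m]
        for y in range(-600,180,40):
            k=q[(q[:,1]>=y)&(q[:,1]<y+40)]
            if len(k)>3: print(n,y,len(k),k.min(0),k.max(0))
```

```text
[ 263.303 -566.86   191.491] [3.141 0.    0.435] [-1.242  0.491  1.559  0.     1.092 -0.106]
[[ 0.907  0.421  0.   ]
 [ 0.421 -0.907 -0.   ]
 [-0.     0.    -1.   ]]
above start->pregrasp [ 465.749 -476.496 -108.584]
top -440 1763 [ 662.641 -431.15   200.006] [ 719.968 -419.683  318.165]
top -280 15 [ 692.344 -243.369  451.201] [ 703.747 -240.015  458.592]
top -240 1783 [ 514.256 -239.886  200.065] [ 717.156 -200.002  464.44 ]
top -200 2950 [ 506.978 -199.964  200.014] [ 711.372 -160.021  473.309]
top -160 2977 [ 499.291 -159.999  200.014] [ 719.989 -120.017  467.321]
top -120 208 [ 689.479 -119.992  414.117] [ 719.718 -114.454  462.774]
side -440 2017 [ 664.168 -429.503  200.091] [ 719.972 -414.596  433.046]
side -240 295 [ 514.203 -238.904  200.266] [ 718.187 -200.058  467.262]
side -200 749 [ 508.522 -199.957  200.005] [ 719.299 -160.029  480.884]
side -160 1816 [ 499.132 -159.972  200.135] [ 719.989 -120.048  480.973]
side -120 311 [ 689.672 -119.994  394.749] [ 719.946 -111.951  463.506]
```

>>> step_arm([
  {"slide": [0,0,-0.06],"roll": 0},
  {"slide": [0,0,-0.12],"roll": 0},
  {"slide": [0.042,-0.043,-0.13],"roll": 0},
  {"slide": [0.084,-0.086,-0.13],"roll": 0},
  {"slide": [0.126,-0.129,-0.13],"roll": 0},
], fingers=1)

```text
t: 1.52
eef_pos: [323.5, -395.0, 321.6]
tcp_rot: [3.141, -0.0, 0.434]
ft_force: [0.8, 0.7, 0.5]
opening: 0.998
grip_force: 0.0
```

>>> step_arm([
  {"slide": [0.042,-0.043,0],"roll": 0},
  {"slide": [0.084,-0.086,0],"roll": 0},
  {"slide": [0.126,-0.129,0],"roll": 0},
  {"slide": [0.168,-0.172,0],"roll": 0},
  {"slide": [0.21,-0.215,0],"roll": 0},
])

```text
t: 2.15
eef_pos: [423.4, -111.5, 321.7]
tcp_rot: [3.141, -0.001, 0.435]
ft_force: [0.9, -0.4, 0.2]
opening: 1.0
grip_force: 0.0
```

>>> step_arm([
  {"slide": [0.042,-0.043,0],"roll": -0.18},
  {"slide": [0.084,-0.086,0],"roll": -0.36},
  {"slide": [0.13,-0.132,0],"roll": -0.54},
  {"slide": [0.13,-0.132,0],"roll": -0.72},
  {"slide": [0.13,-0.132,0],"roll": -0.9},
])

```text
t: 2.78
eef_pos: [485.5, 62.3, 321.3]
tcp_rot: [-3.142, 0.0, 1.343]
ft_force: [0.1, -0.1, -0.2]
opening: 1.002
grip_force: 0.0
```

>>> step_arm([
  {"slide": [0,0,0],"roll": -0.18},
  {"slide": [0,0,0],"roll": -0.36},
  {"slide": [0,0,0],"roll": -0.41},
  {"slide": [0,0,0],"roll": -0.41},
])

```text
t: 3.28
eef_pos: [485.4, 61.2, 321.5]
tcp_rot: [3.141, 0.0, 1.744]
ft_force: [0.5, -0.1, -0.7]
opening: 0.997
grip_force: 0.0
```

Run:
```python
from h import *
np.set_printoptions(precision=3,suppress=True)
from scipy.spatial.transform import Rotation as R
s=state();print(s["t"],s["eef_pos"],s["tcp_rot"],s["joints"],s["ft_force"])
M=R.from_euler("xyz",s["tcp_rot"]).as_matrix()
c=imaging.read_camera("wrist");save(c,"wrist1")
K=c["intrinsics"];T=np.linalg.inv(c["camera_from_world"]);print(K,T[:3,3])
# equidistant cloud
v,u=np.mgrid[:480,:640];a=(u-K[0,2])/K[0,0];b=(v-K[1,2])/K[1,1];r=np.hypot(a,b)+1e-9
z=c["z_map"].astype(float);k=np.tan(np.minimum(r,1.5))/r
P=np.stack([a*k*z,-b*k*z,-z,np.ones_like(z)],-1)@T.T
P=P[...,:3];C=c["color"].astype(int);near=(z>0)&(r<1.3)&(np.hypot(P[...,0]-485,P[...,1]-61.5)<50)
dark=C.sum(-1)<150
for nm,m in(("grip",near&dark&(P[...,2]>145)&(P[...,2]<200)),("griptop",near&dark&(P[...,2]>183)&(P[...,2]<200)),("hoop",near&~dark&(P[...,2]>85)&(P[...,2]<135)),("rim",near&(P[...,2]>63)&(P[...,2]<75))):
    q=P[m]
    if len(q)>5:
        w,V=np.linalg.eigh(np.cov(q[:,:2].T));print(nm,len(q),(q.min(0)+q.max(0))/2,q.mean(0),q.max(0)-q.min(0),np.degrees(np.arctan2(V[1,1],V[0,1])))
c=imaging.read_camera("side");P=cloud(c)
m=(c["z_map"]>0)&(P[...,2]>210)&(P[...,0]>545)&(P[...,0]<720)&(P[...,1]>-260)&(P[...,1]<-20)
q=P[m];print(len(q),q.min(0))
```

```text
3.275 [485.374  61.178 321.475] [3.141 0.    1.744] [-0.01   0.176  1.682 -0.     1.283 -0.183] [ 0.523 -0.092 -0.715]
[[371.648   0.    320.616]
 [  0.    371.648 239.105]
 [  0.      0.      1.   ]] [472.112 134.814 515.   ]
hoop 173 [482.714  61.574 110.036] [483.385  62.583 117.13 ] [78.166 17.645 49.794] -170.40764964064869
rim 704 [482.367  60.763  68.585] [482.725  63.96   70.859] [78.776 78.905 11.008] 106.13267833232621
3046 [ 681.213 -238.6    210.089]
```

View pics/wrist1.png

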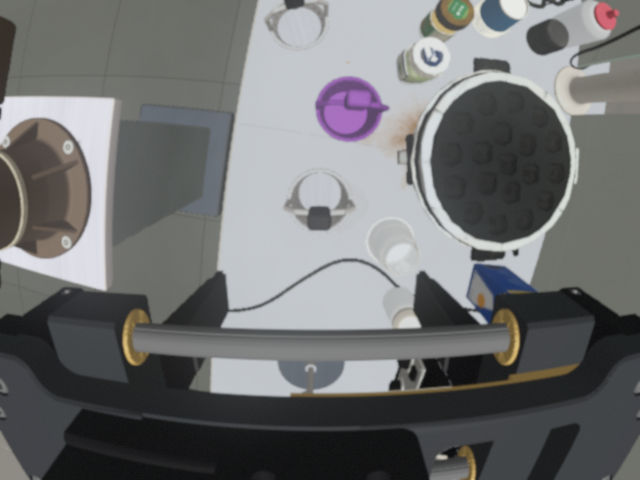

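>>> step_arm([
  {"slide": [0,-0.001,0.05],"roll": 0},
  {"slide": [0,-0.001,0.1],"roll": 0},
  {"slide": [0,-0.001,0.145],"roll": 0},
  {"slide": [0,-0.001,0.171],"roll": 0},
  {"slide": [0,-0.001,0.171],"roll": 0},
])

```text
t: 4.0
eef_pos: [483.7, 60.9, 149.2]
tcp_rot: [-3.138, -0.0, 1.744]
ft_force: [0.1, 0.1, 0.8]
opening: 0.998
grip_force: 0.0
```

>>> step_arm([
  {"slide": [0,0,0],"roll": 0},
  {"slide": [0,0,0],"roll": 0},
  {"slide": [0,0,0],"roll": 0},
  {"slide": [0,0,0],"roll": 0},
  {"slide": [0,0,0],"roll": 0},
], fingers=0)

```text
t: 4.62
eef_pos: [484.5, 61.0, 150.6]
tcp_rot: [3.141, 0.0, 1.745]
ft_force: [-0.6, -0.2, 0.3]
opening: 0.531
grip_force: 0.0
```

>>> step_arm([
  {"slide": [0,0,0],"roll": 0},
  {"slide": [0,0,0],"roll": 0},
  {"slide": [0,0,0],"roll": 0},
  {"slide": [0,0,0],"roll": 0},
  {"slide": [0,0,0],"roll": 0},
])

```text
t: 5.25
eef_pos: [484.4, 61.0, 150.4]
tcp_rot: [-3.142, 0.0, 1.745]
ft_force: [-0.9, -0.2, -0.7]
opening: 0.229
grip_force: 30.0
```

>>> step_arm([
  {"slide": [0,0,0],"roll": 0},
  {"slide": [0,0,0],"roll": 0},
  {"slide": [0,0,0],"roll": 0},
])

```text
t: 5.62
eef_pos: [484.4, 61.0, 150.4]
tcp_rot: [-3.142, 0.0, 1.745]
ft_force: [-0.3, 0.1, -1.3]
opening: 0.23
grip_force: 30.0
```

>>> step_arm([
  {"slide": [0,0,-0.03],"roll": 0},
  {"slide": [0,0,-0.06],"roll": 0},
  {"slide": [0,-0.006,-0.076],"roll": 0},
  {"slide": [0,-0.013,-0.076],"roll": 0},
  {"slide": [-0.02,-0.013,-0.076],"roll": 0},
])

```text
t: 6.25
eef_pos: [473.7, 39.4, 225.5]
tcp_rot: [-3.14, -0.0, 1.746]
ft_force: [-0.1, -0.5, -1.7]
opening: 0.227
grip_force: 30.0
```

>>> step_arm([
  {"slide": [-0.03,0,0],"roll": 0},
  {"slide": [-0.06,0,0],"roll": 0},
  {"slide": [-0.09,0,0],"roll": 0},
  {"slide": [-0.11,0,0],"roll": 0},
  {"slide": [-0.11,0,0],"roll": 0},
])

```text
t: 6.88
eef_pos: [493.8, -70.1, 225.6]
tcp_rot: [-3.14, -0.0, 1.743]
ft_force: [-0.5, 0.5, -1.0]
opening: 0.23
grip_force: 30.0
```

Run:
```python
from h import *
np.set_printoptions(precision=1,suppress=True)
s=state();p=s["eef_pos"];print(s["t"],p,s["tcp_rot"],s["ft_force"],s["grip_force"])
for n in("top","side"):
    c=imaging.read_camera(n);P=cloud(c);z=c["z_map"]
    m=(z>0)&(np.hypot(P[...,0]-p[0],P[...,1]-p[1])<55)&(P[...,2]<p[2]-15)&(P[...,2]>65)
    q=P[m];print(n,len(q),q.min(0),q.max(0))
    for lo,hi in((135,150),(150,190),(190,220)):
        k=q[(q[:,2]>lo)&(q[:,2]<hi)]
        if len(k)>4:
            w,V=np.linalg.eigh(np.cov(k[:,:2].T));print(lo,len(k),(k.min(0)+k.max(0))/2,k.max(0)-k.min(0),k.mean(0),np.degrees(np.arctan2(V[1,1],V[0,1])))
    h=P[(z>0)&(np.hypot(P[...,0]-508,P[...,1]+165)<60)&(P[...,2]>165)&(P[...,2]<215)]
    if len(h)>5: 
        k=h;w,V=np.linalg.eigh(np.cov(k[:,:2].T));print("hook",h.min(0),h.max(0),h.mean(0),np.degrees(np.arctan2(V[1,1],V[0,1])))
    i=c["color"][...,::-1]
    y0,x0=(120,250) if n=="side" else (150,330)
    cv2.imwrite(f"pics/{n}2.png",cv2.resize(i[y0:y0+130,x0:x0+160],None,fx=4,fy=4,interpolation=cv2.INTER_CUBIC))
```

```text
6.875 [493.8 -70.1 225.6] [-3.1 -0.   1.7] [-0.5  0.5 -1. ] 29.99630570411682Traceback (most recent call last):
  File "<stdin>", line 7, in <module>
    return umr_minimum(a, axis, None, out, keepdims, initial, where)
ValueError: zero-size array to reduction operation minimum which has no identity
```

```bash
cat > chk.py <<'E'
from h import *
import sys
np.set_printoptions(precision=1,suppress=True)
tag=sys.argv[1]
s=state();p=s["eef_pos"];print(s["t"],p,s["tcp_rot"],s["ft_force"],s["grip_force"])
c=imaging.read_camera("side");P=cloud(c);z=c["z_map"]
q=P[(z>0)&(np.hypot(P[...,0]-p[0],P[...,1]-p[1])<60)&(P[...,2]<p[2]-8)&(P[...,2]>65)];print(len(q))
for lo,hi in((65,100),(100,135),(135,150),(150,190),(190,217)):
    k=q[(q[:,2]>lo)&(q[:,2]<hi)]
    if len(k)>4:
        w,V=np.linalg.eigh(np.cov(k[:,:2].T));print(lo,len(k),(k.min(0)+k.max(0))/2,k.max(0)-k.min(0),k.mean(0),np.degrees(np.arctan2(V[1,1],V[0,1])))
a=cv2.resize(c["color"][130:250,240:360],(480,480),interpolation=cv2.INTER_CUBIC)
w=imaging.read_camera("wrist")["color"][250:470,200:520]
w=cv2.resize(w,(320,220))
o=np.zeros((480,800,3),np.uint8);o[:,:480]=a;o[:220,480:]=w
cv2.imwrite(f"pics/{tag}.png",o[...,::-1])
E
python3 chk.py c1
```

```text
6.925 [493.7 -69.3 225.8] [-3.1 -0.   1.7] [-0.8 -0.  -2. ] 29.996455013751984
1418
65 207 [495.1 -69.2  87.5] [66.6 69.6 24.9] [493.2 -47.2  89.5] -167.88957779360211
100 646 [494.4 -69.8 117.6] [72.  76.4 34.7] [495.  -68.  118.9] 95.12400771592085
135 373 [495.3 -68.6 142.5] [77.8 78.1 14.9] [494.8 -71.  143.3] 93.3193545123909
150 88 [494.9 -66.2 169.8] [77.9 72.8 39.5] [499.1 -65.3 168. ] -170.75390991608722
190 95 [494.5 -67.9 203.5] [77.  20.2 26.4] [495.6 -67.5 206.6] -170.44022140700326
```

View pics/c1.png

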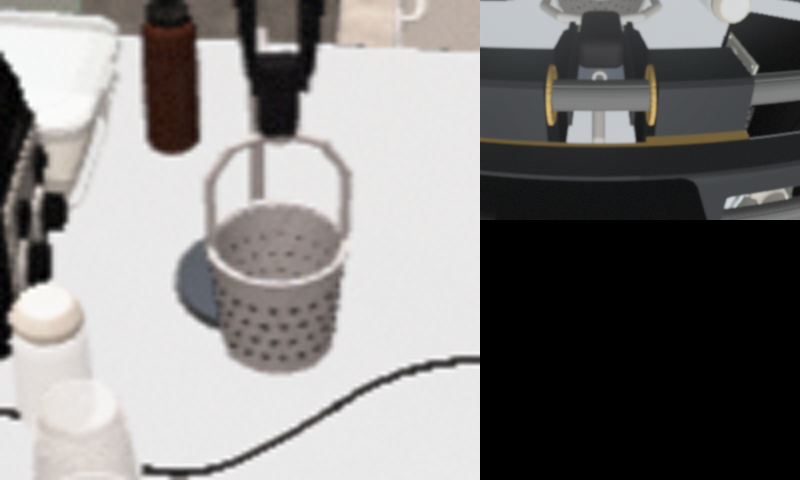

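The strainer hangs level in the gripper, with its hoop (about (280,150) in the picture) square to the hook and in line with it. Now I move it in over the tip.

>>> step_arm([
  {"slide": [-0.02,0,0],"roll": 0},
  {"slide": [-0.04,0,0],"roll": 0},
  {"slide": [-0.06,0,0],"roll": 0},
  {"slide": [-0.079,0,0],"roll": 0},
  {"slide": [-0.079,0,0],"roll": 0},
])

```text
t: 7.65
eef_pos: [507.9, -148.7, 226.2]
tcp_rot: [-3.141, -0.0, 1.743]
ft_force: [-0.5, -0.0, -1.6]
opening: 0.234
grip_force: 30.0
```

```bash
python3 chk.py c2
```

```text
7.65 [ 507.9 -148.7  226.2] [-3.1 -0.   1.7] [-0.5 -0.  -1.6] 29.99650686979294
1367
65 173 [ 508.4 -133.2   88.1] [65.6 40.6 23.7] [ 506.6 -122.9   89.3] -173.4442683970694
100 577 [ 509.6 -148.   117.5] [71.7 76.6 35. ] [ 509.5 -145.6  119.3] 95.13300785184695
135 340 [ 508.7 -157.4  142.4] [76.6 98.9 14.7] [ 510.1 -149.3  143. ] 93.03384409584925
150 129 [ 509.9 -156.2  170. ] [ 79.1 100.4  39.8] [ 509.2 -147.3  169.7] -172.7336951317041
190 139 [ 509.4 -145.5  203.4] [76.6 52.  26.7] [ 508.7 -145.7  202.7] -171.19169347184726
```

View pics/c2.png

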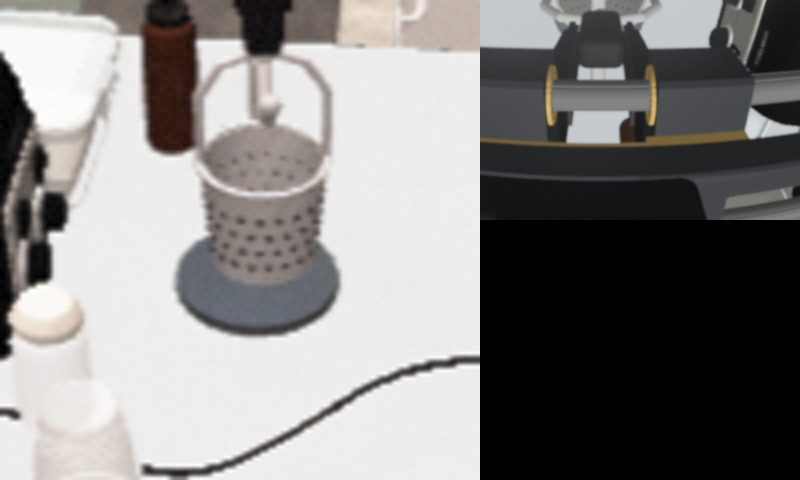

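The hook tip (about (268,105)) shows through the hoop, centred between the legs. Now I lower it.

>>> step_arm([
  {"slide": [0,0,0.01],"roll": 0},
  {"slide": [0,0,0.02],"roll": 0},
  {"slide": [0,0,0.027],"roll": 0},
  {"slide": [0,0,0.029],"roll": 0},
  {"slide": [0,0,0.029],"roll": 0},
])

```text
t: 8.38
eef_pos: [507.9, -147.1, 197.3]
tcp_rot: [-3.141, 0.0, 1.745]
ft_force: [1.5, 1.1, -0.5]
opening: 0.227
grip_force: 30.0
```

>>> step_arm([
  {"slide": [0,0,0.001],"roll": 0},
  {"slide": [0,0,0.001],"roll": 0},
])

```text
t: 8.62
eef_pos: [507.9, -147.2, 196.6]
tcp_rot: [3.141, 0.0, 1.745]
ft_force: [0.6, -0.9, -1.4]
opening: 0.229
grip_force: 30.0
```

>>> step_arm([
  {"slide": [0,0,0.001],"roll": 0},
  {"slide": [0,0,0.001],"roll": 0},
])

```text
t: 8.88
eef_pos: [507.9, -147.2, 195.5]
tcp_rot: [3.141, 0.0, 1.745]
ft_force: [-0.3, -0.4, -1.0]
opening: 0.228
grip_force: 30.0
```

>>> step_arm([
  {"slide": [0,0,0.001],"roll": 0},
  {"slide": [0,0,0.001],"roll": 0},
])

```text
t: 9.12
eef_pos: [508.0, -147.3, 194.9]
tcp_rot: [3.141, 0.001, 1.745]
ft_force: [-0.6, -0.8, 4.1]
opening: 0.228
grip_force: 30.0
```

Contact came at the expected height (4 N, bar at about 182.5 mm). Release gently.

>>> step_arm([
  {"slide": [0,0,0],"roll": 0},
  {"slide": [0,0,0],"roll": 0},
  {"slide": [0,0,0],"roll": 0},
  {"slide": [0,0,0],"roll": 0},
  {"slide": [0,0,0],"roll": 0},
], fingers=0.6)

```text
t: 9.75
eef_pos: [507.8, -147.1, 194.4]
tcp_rot: [-3.142, 0.0, 1.745]
ft_force: [-1.0, -0.9, -0.2]
opening: 0.593
grip_force: 0.0
```

```bash
python3 chk.py c3
```

```text
9.75 [ 507.8 -147.1  194.4] [-3.1  0.   1.7] [-1.  -0.9 -0.2] 0.0
1113
65 524 [ 507.4 -144.4   82.5] [72.5 73.6 34.9] [ 508.2 -141.2   85. ] 96.16631977222212
100 451 [ 508.2 -155.8  117.5] [ 78.5 100.3  35. ] [ 508.  -146.4  112. ] 93.23271714196002
135 29 [ 508.3 -170.   142.5] [76.9 68.4 14.9] [ 504.2 -147.1  142.4] -170.16857079101064
150 109 [ 509.5 -142.7  168.3] [78.5 23.9 35.8] [ 508.8 -144.7  172.7] -169.88884921282047
```

View pics/c3.png

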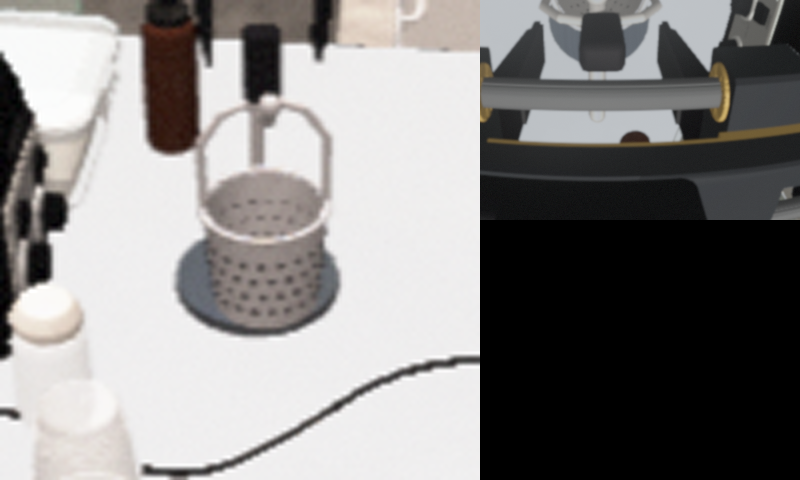

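It hangs in the dip with both fingers clear. I'll withdraw upward.

>>> step_arm([
  {"slide": [0,0,-0.02],"roll": 0},
  {"slide": [0,0,-0.04],"roll": 0},
  {"slide": [0,0,-0.07],"roll": 0},
  {"slide": [0,0,-0.1],"roll": 0},
  {"slide": [0,0,-0.13],"roll": 0},
])

```text
t: 10.48
eef_pos: [507.7, -147.1, 325.5]
tcp_rot: [3.142, 0.0, 1.745]
ft_force: [-0.5, -0.1, 0.2]
opening: 0.6
grip_force: 0.0
```

>>> step_arm([
  {"slide": [0,0,0],"roll": 0},
  {"slide": [0,0,0],"roll": 0},
  {"slide": [0,0,0],"roll": 0},
  {"slide": [0,0,0],"roll": 0},
  {"slide": [0,0,0],"roll": 0},
])

```text
t: 11.1
eef_pos: [507.8, -147.1, 324.1]
tcp_rot: [-3.141, -0.0, 1.745]
ft_force: [-0.4, -0.5, -0.4]
opening: 0.601
grip_force: 0.0
```

>>> step_arm([
  {"slide": [0,0,0],"roll": 0},
  {"slide": [0,0,0],"roll": 0},
  {"slide": [0,0,0],"roll": 0},
  {"slide": [0,0,0],"roll": 0},
  {"slide": [0,0,0],"roll": 0},
])

```text
t: 11.72
eef_pos: [507.8, -147.1, 324.5]
tcp_rot: [3.142, 0.0, 1.745]
ft_force: [0.4, 0.1, -0.4]
opening: 0.597
grip_force: 0.0
```

```bash
python3 chk.py c4
```

```text
11.725 [ 507.8 -147.1  324.5] [3.1 0.  1.7] [ 0.4  0.1 -0.4] 0.0
1342
65 517 [ 507.  -143.9   82.6] [72.  75.8 34.9] [ 507.2 -140.4   84.8] 95.6274536709559
100 461 [ 508.  -156.1  117.5] [ 78.4 100.6  34.8] [ 508.  -147.5  111.9] 95.33300155293041
135 32 [ 508.2 -169.2  142.7] [76.9 70.7 14.6] [ 504.8 -148.7  142.4] -170.32813481156074
150 120 [ 508.3 -141.8  169.9] [76.2 26.5 39.6] [ 507.3 -144.6  174.7] -169.1763638581418
190 114 [ 510.  -133.2  204.6] [22.1 26.  24.3] [ 509.1 -137.2  204.1] 130.06658436507837
```

View pics/c4.png

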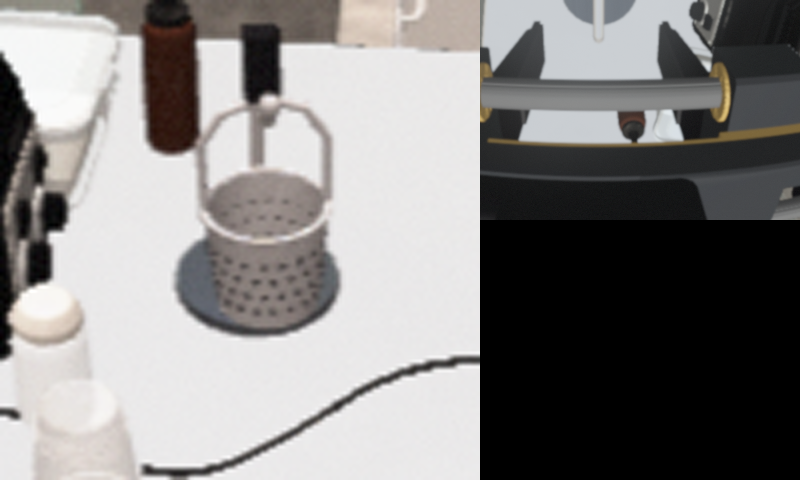

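The strainer hangs still on the hook, its cup about 45 mm above the worktop, and the gripper is clear.

```bash
python3 -c "
from cell import env
print(env.job_done())"
```

```text
the job is handed in; nothing more can be done
None
```

The deep strainer hangs freely in the dip of the hook, clear of the worktop; the robot never touched the shallow or purple strainers, and I handed the job in at about 11.7 s with the gripper clear.

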